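# Clamp the plate and hold the marking gauge at its set mark

## Robot

A 7-joint arm with a two-finger parallel gripper is mounted at the origin on the work surface. World frame = base frame: x ahead of the robot, y to its left, z up, the work surface at z = 0. Lengths are in mm, angles in rad, forces in N, time in s.
With the tool pointing down it reaches from about 425 to 1025 mm from the base axis. Payload 3.6 kg.
Tool frame: the origin (TCP) lies midway between the tips of the shut fingers; the grasp point (between the pads) lies behind it (pinch_z is the z of the grasp point in the tool frame, in mm); z points along the fingers, y is the line along which they close (so a half turn about z gives the same grasp; the last joint's range is limited). The gripper opens to 85 mm and grips with 20 to 120 N. Pads are 22 mm wide; open, the fingers measure 114 mm over their backs; the gripper's body (76 mm by 85 mm) begins 54 mm behind the grasp point. The pads swing forward as they close: fully open they stand 13 mm farther back than shut.
Start: joints at [-0.093, 0.591, 0.048, 1.609, -0.033, 0.943, -0.034], TCP at [725.003, 0.003, 231.302] pointing down, gripper open.
Joint ranges: [-2.69, 2.69], [-0.47, 2.24], [-1.27, 1.36], [0.19, 2.51], [-1.53, 4.68], [0.08, 2.07], [-3.09, 3.09]. Speed limits (rad/s): [2.57, 2.57, 3.14, 3.14, 3.14, 3.14, 3.14].

## Interface

Orientations are given as a unit quaternion [w, x, y, z].
In Python, from cell import * gives the robot as it stands.
- The arm moves only by the tool apply_moves, never from a script. Its argument "targets" is a list that holds one entry, the list of rows, each a list of 7 numbers: the turn, a rotation vector about the tool's x, y, z in units of 5 degrees (1.0 is 5 degrees), then the shift along the tool's x, y, z in mm, then the opening, from 0 (shut) to 1 (fully open). A call has 1 to 10 rows; each row is the pose to reach, as a shift and turn from the pose commanded when the call began, along the tool's axes at that moment; what a row does not reach only later rows make up. A row lasts 1/12 s, in which the tool goes at most 41.7 mm and 7.16 degrees, less where a joint would pass 70% of its speed; a pose out of reach is approached as far as the arm can. A call with a gripper value outside its range is refused whole. The fingers move at their own pace and stop on an object; "squeeze" is the grip in N (left out, the last holds). Time passes only in rows, so rows that repeat a pose let the fingers close. It gives the time, the measured TCP pose, the force, the opening and the grip force at its end, in the units of the state.
- get_state(): the state, without advancing time (a new reading comes with each control period).
- grab_frame(name): name is "scene" or "side" or "wrist"; returns a dict with "color" (480x640x3 uint8, red, green, blue), "fx", "fy", "cx", "cy" (pixels), "R" (3x3) and "t" (3): a world point X has camera coordinates R X + t. Camera axes: x right, y down, z forward; pixel columns grow to the right and rows downward; lengths in mm; the calibration is good to about 2 mm. The wrist camera is an equidistant fisheye: a pixel r from the principal point sees the ray r / f radians off the axis. A picture is of the moment at which its call begins. There is no depth.
- sign_off(): hands the job in; it is judged then, once.
Trained networks look in the newest picture that a camera, given by its name, has taken for a name from the list of things; names that differ only in an ending like _2 or _b are one class to them, and where a whole thing is asked for, a point or a joint stands for the part that bears it (a point fixed in the world has none). Each returns a list of dicts, best first, with "p" (0 to 1); they miss things now and then, are a little off and sometimes report something else, mostly with a low value. They report only what shows in the picture. A call takes as long as a camera call.
- regions_of(query, camera): "region" (480x640 bool, what is visible of it).
- place_of(query, camera): "at" ([x, y, z] in mm, in world coordinates, good to about 4 mm: a listed point, or the origin of a listed thing).
The state is a dict: "clock": time; "qpos": joint angles; "dq": joint speeds; "joint_efforts": joint torques, N m; "ee_pos": TCP position; "tool_rot": TCP orientation; "contact_force": force on the tool from outside, world axes, zero at the start; "torque": the same for the moment, N m; "opening": finger opening in mm; "grip_force": force on a finger pad.
Only numpy, scipy, OpenCV 4.12 (cv2) and the standard library are available. Lean on these libraries where they do the work, as an engineer would, in place of code of your own. Each camera call takes 0.05 s, during which the arm holds its last target. There are 200 camera calls.

## Task

The metal plate is loaded in the marking jig: first swing the open hold-down clamp fully down onto it. Then squeeze the lock button on the gauge arm's head to release the arm, draw the arm out until its pointer stands tip to tip with the pointed clip set on the scale, and hold it there: finish still gripping the head with the button pressed in, because a spring pulls the arm back when it is let go. Do not shift the plate or disturb the loose things lying on the board.

Things in the scene. Friction and masses are not known exactly. Their poses are not given: they have to be found in the camera images.
- jig: Fixed jig: plywood board 250 x 440 x 18 mm with a plate bed, hinged clamp, telescoping gauge arm and scale bar. Origin on the table under it (board x -130 to 120, y -240 to 200 mm); x away from the robot at yaw 0, y to the left, z up. The gauge arm slides out along jig +y from a grey 28 mm square tube ending at y -85; a catch bracket stands beside it on its +x side, y -58 and less.
- gauge_arm: Telescoping arm: 18 mm square bar with a grip head 30 (x) x 34 (y) x 40 (z) mm. Origin at the head's centre, axes as the jig's. At the start home and locked, head at jig x 10, y -20, z 80; stroke 110 mm along +y. Grip the head's x faces (+-15); the lock button is on the +x one. A return spring (3 to 5 N) draws the arm back when not held. The bar goes on to y +63, where the pointer hangs.
- head_top (a point): Centre of the head's flat top, 20 mm above the head's centre (100 mm above the table).
- button_face (a point): Centre of the outer face of the lock button, a steel round 22 mm across on the head's +x side, at the height of the head's centre; 8 mm proud, 2 mm when fully in; moves along jig -x. Squeezing the head across jig x, one finger on the button and one on the face across from it, presses it (38 mm wide before, 32 mm after).
- lock_button (a joint): Travel of the lock button: 0 out, 0.006 m fully in; about 2 N to start, 6 N fully in; springs back when let go. Only while it is in beyond about 4.5 mm does the arm come off its catch.
- pointer_tip (a point): Tip of the thin steel pointer blade hanging from the front of the gauge arm (65 mm to -x, 55 mm to +y and 36 mm below the head's centre, 44 mm above the table); travels along the edge of the scale bar with the arm.
- set_mark (a point): Tip of the pointed steel clip fixed on the scale bar: the mark to set. It faces the pointer, 5 mm to -x of its path, at its height; axes as the jig's. On the mark, both tips have the same jig y. It lies 45 to 100 mm (jig y) from the pointer's start. Clip 10 mm wide, top 46 mm above the table; scale bar 28 mm wide, ticks every 10 mm, top 36 mm above the table.
- clamp (a joint): Angle of the hold-down clamp, a flat steel bar: 0 fully down on the plate (its stop), grows as it opens upward; stands open at 0.6 to 1.0 rad at the start. A stiff hinge (0.32 N m) keeps it where it is left; about 2 to 3 N down on the pad closes it.
- clamp_hinge (a point): Hinge of the clamp, axis along jig y, at jig x 90, y 175, z 38 mm.
- clamp_pad (a point): Centre of the top of the clamp's thumb pad (44 x 36 mm, 8 mm thick), at the free end: 155 mm from the hinge along the bar towards jig -x and 4 mm above the bar's middle. When closed it lies level, 42 mm above the table.
- plate: Loaded metal plate 120 x 158 x 4 mm, flat in the bed (rim 5 mm high) on the board. Origin at the centre of its underside.
- terminal_strip: Bystander: terminal block strip 30 x 70 x 36 mm on the front right of the board. Leave it alone.
- steel_collar: Bystander: steel ring 26 mm wide, 12 mm high, on the front edge of the board. Leave it alone.

How it is judged:
By the outcome, as a careful person would: the job done as asked, in the order asked, and still so for the second after the job is handed in, while the arm keeps its last pose, push and grip.
It also fails if it takes over 48 s, if anything falls off the work surface, if the arm or the gripper's body presses on something with over 40 N, if the wrist force passes 120 N, or if a joint passes its speed limit or range.

## Working session

There is one attempt and no reset: what is moved stays moved. The work goes in short steps, Python scripts to look and compute and a tool call to move; the robot and the scene stay as the last step left them, time stands still between calls to the robot, and variables do not carry over. Pictures are saved under pics/ and viewed, at most 10 in all, crops included, and the job is handed in when it is done.

Besides the shell and the picture viewer there is one more tool, called after "Emit:" by a JSON object that holds its "method" and its "body". apply_moves: Moves the arm, as the interface text tells. Its arguments: {"type":"object","properties":{"targets":{"type":"array","items":{"type":"array","items":{"type":"array","items":{"type":"number"}}}},"squeeze":{"type":"number"}},"required":["targets"]}

```bash
ls; mkdir -p pics
python3 - <<'E'
from cell import *
import cv2,numpy as np
s=get_state();print({k:np.round(v,3).tolist() if not isinstance(v,dict) else v for k,v in s.items()})
for c in ["scene","side"]:
    f=grab_frame(c);cv2.imwrite(f"pics/{c}0.png",f["color"][:,:,::-1])
    print(c,np.round(f["t"],1),np.round(f["R"],3).tolist(),f["fx"],f["cx"],f["cy"])
    for q in ["jig","gauge_arm","head_top","button_face","pointer_tip","set_mark","clamp_hinge","clamp_pad","plate","terminal_strip","steel_collar"]:
        print(c,q,[(round(d["p"],2),np.round(d["at"],1).tolist()) for d in place_of(q,c)[:2]])
E
```

```text
pics
{'clock': 0.0, 'qpos': [-0.093, 0.592, 0.048, 1.61, -0.033, 0.943, -0.034], 'dq': [-0.0, 0.001, -0.001, 0.002, 0.001, -0.001, -0.002], 'joint_efforts': [0.0, -54.868, 1.547, -19.812, 0.009, 0.009, -0.0], 'ee_pos': [724.148, 0.012, 230.102], 'tool_rot': [-0.001, 0.707, 0.707, -0.001], 'contact_force': [-0.515, -0.385, -0.345], 'torque': [0.008, 0.027, 0.02], 'grip_force': 0.0, 'opening': 85.208}
scene [  47.1 -361.4 1215.3] [[-0.085, 0.996, -0.007], [0.757, 0.06, -0.65], [-0.648, -0.061, -0.76]] 456.5134957457921 310.76797654010363 234.36771365378928
scene jig [(0.96, [584.8, 22.0, -0.7])]
scene gauge_arm [(0.83, [599.7, 6.2, 83.2])]
scene head_top [(0.71, [598.2, 10.7, 101.3])]
scene button_face [(0.72, [619.4, 14.5, 79.1])]
scene pointer_tip [(0.58, [520.7, 40.0, 41.4])]
scene set_mark [(0.44, [495.1, 129.8, 39.8])]
scene clamp_hinge [(0.72, [627.6, 215.5, 37.7])]
scene clamp_pad [(0.61, [511.5, 185.0, 135.2]), (0.43, [564.2, 133.2, 12.4])]
scene plate [(0.75, [566.4, 132.5, 15.5]), (0.48, [509.1, 182.9, 139.9])]
scene terminal_strip [(0.95, [527.3, -151.7, 14.8])]
scene steel_collar [(0.61, [477.0, -7.3, 17.8])]
side [402.6 337.9 565.1] [[-0.73, -0.683, -0.02], [-0.491, 0.545, -0.68], [0.475, -0.487, -0.733]] 549.2280119924657 313.2371097829403 237.048893864251
side jig [(0.69, [581.2, 21.9, -0.2]), (0.38, [529.3, -157.6, 20.8])]
side gauge_arm [(0.6, [597.8, 9.3, 78.2])]
side head_top [(0.97, [599.7, 3.8, 100.4])]
side button_face [(0.46, [618.9, 14.7, 84.9])]
side pointer_tip [(0.75, [521.4, 42.7, 47.1])]
side set_mark []
side clamp_hinge [(0.61, [626.8, 219.0, 35.7]), (0.17, [599.3, 4.5, 101.0])]
side clamp_pad []
side plate [(0.8, [562.6, 135.8, 16.7])]
side terminal_strip [(0.68, [526.0, -157.2, 21.5])]
side steel_collar [(0.55, [478.7, -4.4, 21.6])]
```

View pics/scene0.png

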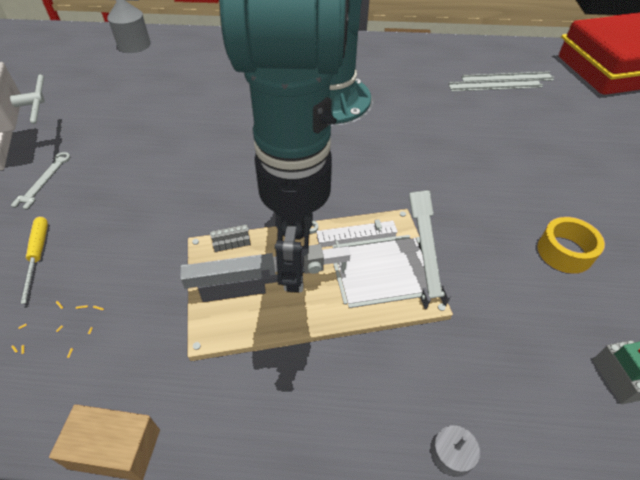

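View pics/side0.png

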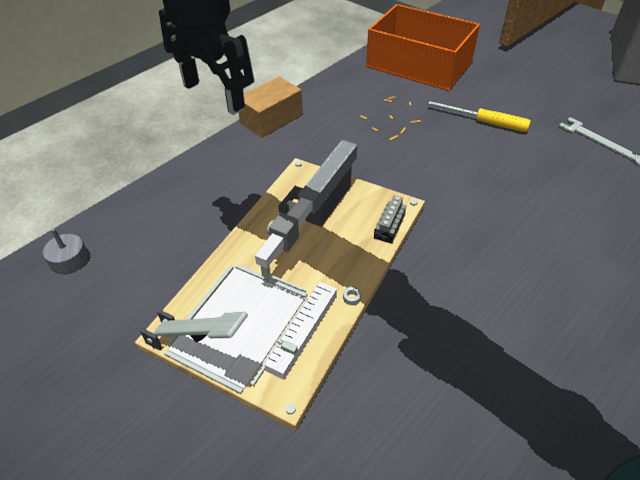

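Run:
```python
import numpy as np
from scipy.optimize import least_squares
# jig pts
P={ (0,0):[(584.8,22),(581.2,21.9)], (10,-20):[(598.2,10.7),(599.7,3.8),(599.7,6.2),(597.8,9.3)], (33,-20):[(619.4,14.5),(618.9,14.7)],
(-55,35):[(520.7,40),(521.4,42.7)], (90,175):[(627.6,215.5),(626.8,219)]}
def T(p,a):
    c,s=np.cos(p[2]),np.sin(p[2]); return np.array([p[0]+c*a[0]-s*a[1],p[1]+s*a[0]+c*a[1]])
r=least_squares(lambda p:np.concatenate([T(p,a)-b for a in P for b in P[a]]),[584,22,.2],loss='soft_l1',f_scale=3)
print(r.x,r.fun.round(1))
for n,a in dict(head=(10,-20),btn=(33,-20),tip=(-55,35),hinge=(90,175),pad=(-65,175)).items(): print(n,T(r.x,a))
p=r.x;c,s=np.cos(p[2]),np.sin(p[2])
for n,b in dict(mark=(495.1,129.8),pad=(511.5,185),term=(527,-155)).items():
    d=np.array(b)-p[:2];print(n,'jig',c*d[0]+s*d[1],-s*d[0]+c*d[1])
```

```text
[5.83560362e+02 2.37293393e+01 2.57671370e-01] [-1.2  1.7  2.4  1.8  0.1 -3.8 -1.4  3.1 -1.4  0.7  0.5 -2.4  1.2 -1.7
  1.7 -1.9  0.8  3.6  0.1  0.9 -1.6  0.4 -0.8 -3.1]
head [598.32681191   6.93791415]
btn [620.56748998  12.79899246]
tip [521.45709966  43.55822735]
hinge [625.99394125 215.88654409]
pad [476.11111077 176.38797285]
mark jig -58.50999935428058 125.11115334720402
pad jig -28.58484095463598 174.3095770491498
term jig -100.23858513373926 -158.41552111014994
```

The scene picture shows the jig at centre (board px 188–450, 212–350), the clamp open at right (pad near 420,195), and the clip near 378,225. The side picture shows the head at 285,232, the pointer at 268,275 and the clip at 287,345. Both agree with the fit: jig at about (583.6, 23.7), yaw 0.258, and the mark at jig y ≈ 125. Next I'll hover over the pad with the fingers shut.

Emit:
{"method": "apply_moves", "body": {"targets": [[[0,0,-2.95,185,-212,0,0],[0,0,-2.95,185,-212,0,0],[0,0,-2.95,185,-212,0,0],[0,0,-2.95,185,-212,0,0],[0,0,-2.95,185,-212,0,0],[0,0,-2.95,185,-212,0,0],[0,0,-2.95,185,-212,30,0],[0,0,-2.95,185,-212,50,0],[0,0,-2.95,185,-212,50,0],[0,0,-2.95,185,-212,50,0]]]}}

```text
clock: 2.03
ee_pos: [512.8, 184.6, 181.0]
tool_rot: [-0.0, 0.61, 0.792, -0.001]
contact_force: [-0.6, 1.0, 1.1]
opening: -0.1
grip_force: 0.0
```

```bash
cat > h.py <<'E'
from cell import *
import cv2,numpy as np
from scipy.spatial.transform import Rotation as Ro
J=np.array([583.56,23.73]);Y=0.2577
def w2j(p):
    c,s=np.cos(Y),np.sin(Y);d=np.array(p[:2])-J
    return np.array([c*d[0]+s*d[1],-s*d[0]+c*d[1],p[2]])
def j2w(a):
    c,s=np.cos(Y),np.sin(Y);return np.array([J[0]+c*a[0]-s*a[1],J[1]+s*a[0]+c*a[1],a[2]])
def rot():
    q=get_state()["tool_rot"];return Ro.from_quat([q[1],q[2],q[3],q[0]])
def st():
    s=get_state();print('t',round(s['clock'],2),'jig',w2j(s['ee_pos']).round(1),'F',np.round(s['contact_force'],1),'op',round(s['opening'],1),'g',round(s['grip_force'],1),'ax',rot().as_matrix().round(3).T.tolist())
def places(qs,cams):
    for c in cams:
        f=grab_frame(c)
        for q in qs: print(c,q,[(round(d["p"],2),np.round(d["at"],1).tolist(),w2j(d["at"]).round(1).tolist()) for d in place_of(q,c)[:2]])
    return f
E
python3 - <<'E'
from h import *
import cell
print([n for n in dir(cell) if n[0]!='_'], getattr(cell,'pinch_z',None))
st()
places(["set_mark","clamp_pad","pointer_tip","head_top"],["scene","side"])
f=places(["set_mark","clamp_pad","pointer_tip","head_top","clamp_hinge"],["wrist"])
cv2.imwrite("pics/w1.png",f["color"][:,:,::-1])
E
```

```text
['IKError', 'get_state', 'grab_frame', 'pinch_z', 'place_of', 'regions_of', 'sign_off'] -18.700000000000003
t 2.03 jig [-27.4 173.6 181. ] F [-0.6  1.   1.1] op -0.1 g 0.0 ax [[-0.255, 0.967, -0.001], [0.967, 0.255, -0.002], [-0.001, -0.001, -1.0]]
scene set_mark [(0.59, [494.4, 127.0, 41.8], [-59.9, 122.6, 41.8])]
scene clamp_pad [(0.56, [511.1, 184.3, 135.0], [-29.1, 173.7, 135.0])]
scene pointer_tip [(0.66, [519.9, 40.5, 43.0], [-57.3, 32.4, 43.0]), (0.29, [476.1, -10.1, 20.8], [-112.5, -5.3, 20.8])]
scene head_top [(0.92, [599.1, 7.6, 102.8], [10.9, -19.6, 102.8])]
side set_mark [(0.48, [491.8, 126.1, 45.2], [-62.6, 122.4, 45.2]), (0.43, [629.4, 217.3, 35.5], [93.7, 175.5, 35.5])]
side clamp_pad [(0.95, [506.9, 185.7, 135.1], [-32.8, 176.2, 135.1])]
side pointer_tip [(0.75, [522.1, 39.9, 43.4], [-55.3, 31.3, 43.4])]
side head_top [(0.89, [603.5, 2.2, 103.6], [13.8, -25.9, 103.6]), (0.18, [561.3, 133.2, 16.8], [6.4, 111.5, 16.8])]
wrist set_mark [(0.66, [491.7, 127.5, 39.7], [-62.4, 123.8, 39.7])]
wrist clamp_pad [(0.86, [507.5, 184.6, 134.1], [-32.5, 174.9, 134.1])]
wrist pointer_tip []
wrist head_top []
wrist clamp_hinge [(0.81, [622.5, 214.5, 41.0], [86.3, 174.5, 41.0])]
```

View pics/w1.png

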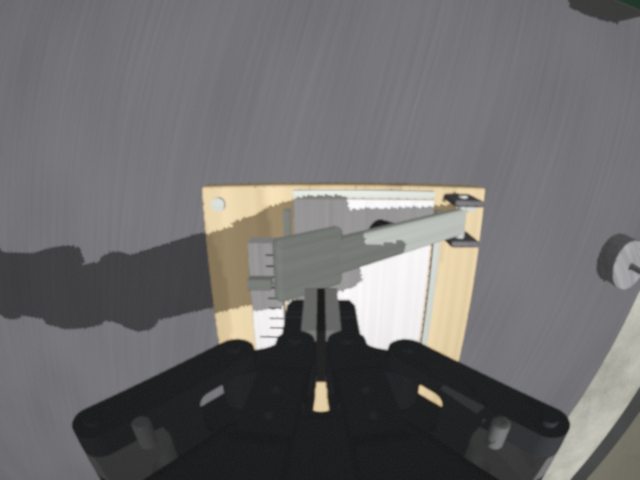

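The wrist view shows the board's edges level (top edge at row 187) and the pad at about 305,262, so the yaw and pad position are confirmed. Now I'll push the clamp down along its arc.

Emit:
{"method": "apply_moves", "body": {"targets": [[[0,0,0,1,-3.6,25,0],[0,0,0,1,-3.6,40,0],[0,0,0,1,-8,50,0],[0,0,0,1,-12,57,0],[0,0,0,1,-17,65,0],[0,0,0,1,-20,72,0],[0,0,0,1,-24,79,0],[0,0,0,1,-27,86,0],[0,0,0,1,-29,93,0],[0,0,0,1,-31,100,0]]]}}

```text
clock: 3.67
ee_pos: [482.4, 178.0, 80.8]
tool_rot: [-0.0, 0.61, 0.792, -0.0]
contact_force: [0.0, 0.2, 0.9]
opening: -0.1
grip_force: 0.4
```

Emit:
{"method": "apply_moves", "body": {"targets": [[[0,0,0,0,-2,8,0],[0,0,0,0,-4,16,0],[0,0,0,0,-5,23,0],[0,0,0,0,-6,30,0],[0,0,0,0,-6,36,0],[0,0,0,0,-6,40,0],[0,0,0,0,-6,42,0],[0,0,0,0,-6,43,0],[0,0,0,0,-6,43,0]]]}}

```text
clock: 4.42
ee_pos: [476.6, 176.4, 41.6]
tool_rot: [0.0, 0.611, 0.792, -0.0]
contact_force: [-6.9, -2.0, 37.9]
opening: 0.2
grip_force: 19.1
```

Run:
```python
from h import *
st(); places(["clamp_pad"],["scene","side","wrist"])
```

```text
t 4.42 jig [-64.5 174.9  41.6] F [-6.9 -2.  37.9] op 0.2 g 19.1 ax [[-0.254, 0.967, -0.0], [0.967, 0.254, -0.0], [-0.0, -0.0, -1.0]]
scene clamp_pad [(0.58, [476.5, 175.8, 43.8], [-64.8, 174.3, 43.8])]
side clamp_pad [(0.84, [475.3, 176.4, 44.3], [-65.8, 175.2, 44.3]), (0.42, [526.9, -156.3, 21.5], [-100.7, -159.6, 21.5])]
wrist clamp_pad []
```

The clamp is closed: the tip is at z 41.6 and the pad reads level. Next I'll lift, open the fingers and hover over the head.

Emit:
{"method": "apply_moves", "body": {"targets": [[[0,0,0,0,0,-40,0],[0,0,0,0,0,-80,0],[0,0,0,0,0,-120,0.3],[0,0,0,-20,8,-150,1],[0,0,0,-55,22,-150,1],[0,0,0,-90,35,-150,1],[0,0,0,-125,50,-150,1],[0,0,0,-160,63,-150,1],[0,0,0,-195,75.5,-150,1],[0,0,0,-195,75.5,-150,1]]]}}

```text
clock: 5.55
ee_pos: [604.1, -2.7, 188.4]
tool_rot: [0.004, 0.615, 0.788, -0.001]
contact_force: [0.2, -0.1, -0.3]
opening: 85.2
grip_force: 0.0
```

Run:
```python
from h import *
st()
places(["head_top","button_face","clamp_pad","pointer_tip","set_mark"],["scene","side"])
f=places(["head_top","button_face","pointer_tip","set_mark"],["wrist"])
cv2.imwrite("pics/w2.png",f["color"][:,:,::-1])
print({k:f[k] for k in ["fx","cx","cy","R","t"]})
```

```text
t 5.55 jig [ 13.1 -30.7 188.4] F [ 0.2 -0.1 -0.3] op 85.2 g 0.0 ax [[-0.243, 0.97, -0.007], [0.97, 0.243, 0.003], [0.005, -0.006, -1.0]]
scene head_top [(0.82, [597.1, 10.3, 102.6], [9.7, -16.4, 102.6]), (0.28, [621.9, 17.2, 75.4], [35.4, -16.1, 75.4])]
scene button_face [(0.58, [619.6, 17.2, 76.5], [33.2, -15.5, 76.5])]
scene clamp_pad [(0.79, [477.4, 173.7, 44.1], [-64.4, 172.1, 44.1])]
scene pointer_tip [(0.85, [521.8, 41.6, 43.6], [-55.2, 33.0, 43.6])]
scene set_mark [(0.66, [493.5, 126.2, 41.1], [-61.0, 122.0, 41.1])]
side head_top [(0.63, [600.8, 2.8, 103.2], [11.3, -24.6, 103.2])]
side button_face [(0.7, [582.7, 23.7, -1.0], [-0.8, 0.2, -1.0]), (0.65, [619.9, 17.0, 84.8], [33.4, -15.8, 84.8])]
side clamp_pad [(0.96, [475.6, 179.2, 40.9], [-64.8, 177.9, 40.9]), (0.42, [527.2, -156.5, 20.7], [-100.4, -159.9, 20.7])]
side pointer_tip []
side set_mark [(0.48, [495.4, 124.7, 49.2], [-59.5, 120.1, 49.2])]
wrist head_top [(0.71, [602.6, 3.9, 101.7], [13.4, -24.0, 101.7])]
wrist button_face [(0.57, [622.8, 13.5, 81.6], [35.3, -19.9, 81.6])]
wrist pointer_tip [(0.79, [520.5, 46.3, 44.9], [-55.2, 37.9, 44.9])]
wrist set_mark [(0.68, [498.0, 124.9, 46.0], [-57.0, 119.6, 46.0])]
{'fx': 371.64829954431775, 'cx': 320.631106278258, 'cy': 237.22201355895706, 'R': array([[ 9.66989224e-01,  2.54816584e-01,  5.90126604e-04],
       [ 2.43154313e-01, -9.23420392e-01,  2.96935615e-01],
       [ 7.62090541e-02, -2.86990049e-01, -9.54897320e-01]]), 't': array([-582.14744962, -164.81881317,  295.36779059])}
```

View pics/w2.png

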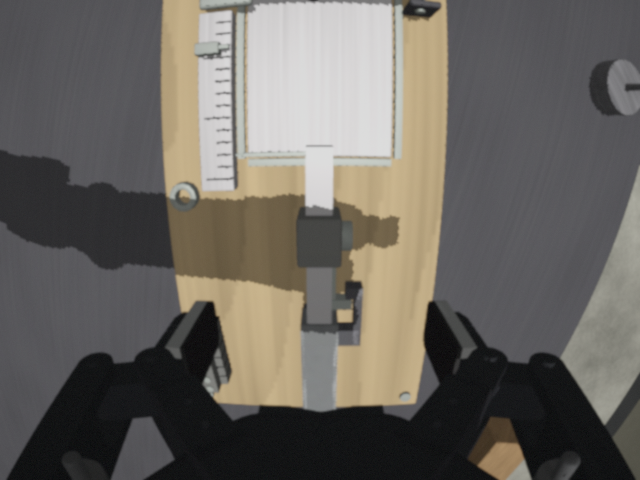

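The wrist view shows the head top at about 320,237, the button at its right (347,236), the catch bracket behind it (352,320) and the clip at 207,48. The arm was still settling when this was taken. I'll let it settle, then check before descending.

Emit:
{"method": "apply_moves", "body": {"targets": [[[0,0,0,0,0,0,1],[0,0,0,0,0,0,1],[0,0,0,0,0,10,1],[0,0,0,0,0,30,1],[0,0,0,0,0,50,1],[0,0,0,0,0,60,1],[0,0,0,0,0,60,1],[0,0,0,0,0,60,1]]]}}

```text
clock: 7.07
ee_pos: [599.2, 7.2, 127.6]
tool_rot: [-0.001, 0.61, 0.792, -0.001]
contact_force: [-0.0, 0.0, 0.0]
opening: 85.5
grip_force: 0.0
```

Run:
```python
from h import *
st()
f=places(["head_top","button_face","pointer_tip","set_mark"],["wrist"])
cv2.imwrite("pics/w3.png",f["color"][:,:,::-1])
places(["head_top","button_face","pointer_tip","set_mark"],["scene"])
```

```text
t 7.07 jig [ 10.9 -20.  127.6] F [-0.  0.  0.] op 85.5 g 0.0 ax [[-0.255, 0.967, 0.0], [0.967, 0.255, -0.002], [-0.002, -0.0, -1.0]]
wrist head_top [(0.94, [600.5, 4.9, 98.4], [11.6, -22.5, 98.4])]
wrist button_face [(0.94, [622.6, 13.4, 80.2], [35.1, -19.9, 80.2])]
wrist pointer_tip [(0.75, [522.1, 46.2, 45.3], [-53.7, 37.4, 45.3])]
wrist set_mark [(0.75, [495.0, 127.1, 43.0], [-59.3, 122.5, 43.0])]
scene head_top [(0.61, [598.7, 9.3, 101.1], [11.0, -17.8, 101.1])]
scene button_face [(0.63, [527.4, -155.1, 17.1], [-99.9, -158.6, 17.1]), (0.5, [620.2, 17.7, 79.1], [33.9, -15.2, 79.1])]
scene pointer_tip [(0.57, [520.2, 42.6, 47.0], [-56.5, 34.4, 47.0])]
scene set_mark [(0.53, [493.7, 125.4, 41.6], [-61.0, 121.2, 41.6])]
```

View pics/w3.png

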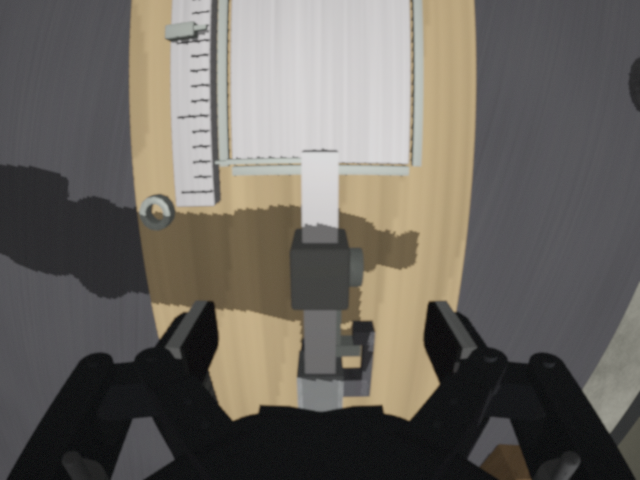

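The head is centred between the fingers (320 in the image) and the fingers clear the bracket (358,350). I'll descend and squeeze.

Emit:
{"method": "apply_moves", "body": {"targets": [[[0,0,0,0,0,20,1],[0,0,0,0,0,40,1],[0,0,0,0,0,57,1],[0,0,0,0,0,67,1],[0,0,0,0,0,67,1],[0,0,0,0,0,67,0.6],[0,0,0,0,0,67,0.5],[0,0,0,0,0,67,0.45],[0,0,0,0,0,67,0.3],[0,0,0,0,0,67,0.3]]], "squeeze": 40}}

```text
clock: 8.4
ee_pos: [599.3, 6.9, 62.7]
tool_rot: [-0.0, 0.611, 0.792, -0.0]
contact_force: [-4.1, -0.6, 7.4]
opening: 31.3
grip_force: 41.6
```

Emit:
{"method": "apply_moves", "body": {"targets": [[[0,0,0,0,0,0,0.2],[0,0,0,0,0,0,0.2],[0,0,0,0,0,0,0.2],[0,0,0,0,0,0,0.2]]]}}

```text
clock: 8.73
ee_pos: [599.3, 6.9, 62.7]
tool_rot: [0.0, 0.611, 0.792, -0.0]
contact_force: [-2.8, -0.6, 7.4]
opening: 31.2
grip_force: 40.8
```

Run:
```python
from h import *
st()
```

```text
t 8.73 jig [ 10.9 -20.3  62.7] F [-2.8 -0.6  7.4] op 31.2 g 40.8 ax [[-0.254, 0.967, -0.0], [0.967, 0.254, -0.0], [-0.0, -0.0, -1.0]]
```

The width is 31 mm, so the button is in. Drawing the arm out about 80 mm.

Emit:
{"method": "apply_moves", "body": {"targets": [[[0,0,0,4,0,0,0.2],[0,0,0,12,0,0,0.2],[0,0,0,22,0,0,0.2],[0,0,0,34,0,0,0.2],[0,0,0,46,0,0,0.2],[0,0,0,58,0,0,0.2],[0,0,0,68,0,0,0.2],[0,0,0,76,0,0,0.2],[0,0,0,80,0,0,0.2],[0,0,0,80,0,0,0.2]]]}}

```text
clock: 9.57
ee_pos: [579.1, 83.4, 62.7]
tool_rot: [0.001, 0.61, 0.792, -0.001]
contact_force: [-1.7, -4.2, 6.6]
opening: 31.3
grip_force: 40.8
```

Emit:
{"method": "apply_moves", "body": {"targets": [[[0,0,0,0,0,0,0.2],[0,0,0,0,0,0,0.2],[0,0,0,0,0,0,0.2]]]}}

```text
clock: 9.82
ee_pos: [579.5, 82.2, 62.7]
tool_rot: [0.001, 0.611, 0.792, -0.001]
contact_force: [-2.3, -4.5, 6.5]
opening: 30.9
grip_force: 40.7
```

Run:
```python
from h import *
st()
for c in ["wrist","scene","side"]:
    f=places(["pointer_tip","set_mark","head_top"],[c])
    np.savez(f"f_{c}.npz",**{k:f[k] for k in f})
    if c=="wrist":
        im=f["color"]; cv2.imwrite("pics/w4.png",im[:,:,::-1])
    if c=="side":
        p=f["R"]@np.array(j2w((-57,120,44)))+f["t"];u=int(f["fx"]*p[0]/p[2]+f["cx"]);v=int(f["fy"]*p[1]/p[2]+f["cy"]);print(u,v)
        cv2.imwrite("pics/s4.png",cv2.resize(f["color"][v-50:v+50,u-60:u+60,::-1],None,fx=6,fy=6,interpolation=cv2.INTER_CUBIC))
```

```text
t 9.82 jig [10.9 57.5 62.7] F [-2.3 -4.5  6.5] op 30.9 g 40.7 ax [[-0.254, 0.967, -0.003], [0.967, 0.254, 0.0], [0.001, -0.002, -1.0]]
wrist pointer_tip [(0.83, [500.9, 121.3, 41.9], [-55.1, 115.4, 41.9])]
wrist set_mark [(0.71, [497.2, 126.2, 41.3], [-57.4, 121.1, 41.3])]
wrist head_top [(0.86, [579.0, 81.5, 99.9], [10.3, 57.0, 99.9])]
scene pointer_tip [(0.86, [500.7, 115.8, 42.1], [-56.7, 110.1, 42.1]), (0.44, [526.9, -152.5, 17.1], [-99.7, -156.0, 17.1])]
scene set_mark [(0.5, [493.2, 127.6, 41.8], [-60.9, 123.5, 41.8])]
scene head_top [(0.79, [578.0, 83.6, 102.7], [9.9, 59.3, 102.7]), (0.55, [502.1, 115.0, 40.9], [-55.5, 109.0, 40.9])]
side pointer_tip [(0.71, [506.7, 117.4, 43.8], [-50.4, 110.2, 43.8]), (0.68, [580.4, 77.8, 99.5], [10.7, 53.1, 99.5])]
side set_mark [(0.67, [627.6, 217.8, 39.0], [92.0, 176.4, 39.0]), (0.53, [495.9, 123.8, 45.4], [-59.3, 119.1, 45.4])]
side head_top [(0.98, [578.6, 82.4, 102.5], [10.2, 58.0, 102.5])]
276 339
```

View pics/s4.png

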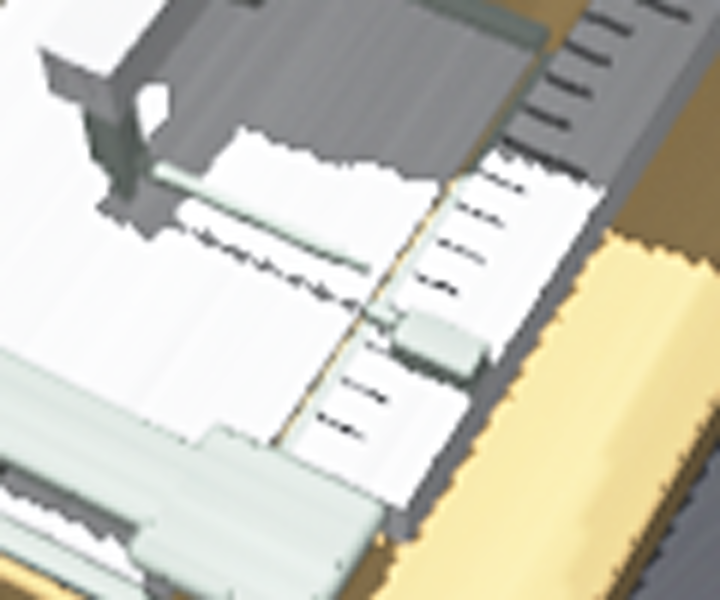

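View pics/w4.png

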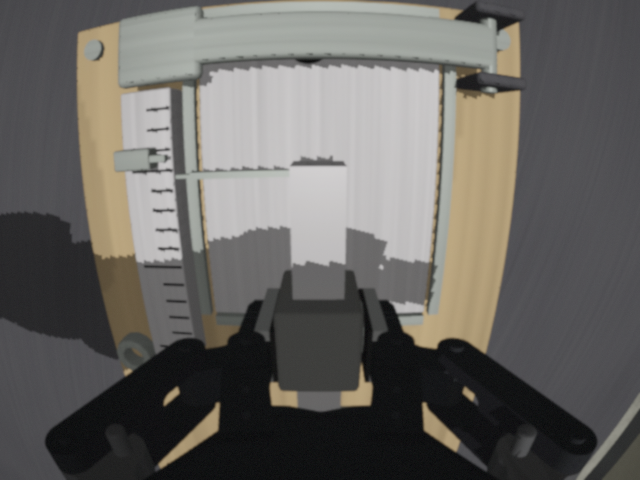

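The side crop shows the pointer tip at crop (368,270) and the clip tip at (365,308). In the wrist view they are at about (177,177) and (168,158), so the pointer is still short. I'll compute the gap in jig y.

```bash
cat >> h.py <<'E'
def ray(f,c,u,v,z=44.):
    x,y=(u-f["cx"])/f["fx"],(v-f["cy"])/f["fy"]
    if c=="wrist":
        r=np.hypot(x,y);d=np.array([x/r*np.sin(r),y/r*np.sin(r),np.cos(r)])
    else: d=np.array([x,y,1])
    R=f["R"];o=-R.T@f["t"];d=R.T@d
    return w2j(o+d*(z-o[2])/d[2])
E
python3 - <<'E'
from h import *
for c,a,b in [("side",(277.3,334),(276.9,340.4)),("wrist",(177,177),(168,158.5))]:
    f=np.load(f"f_{c}.npz"); print(c,ray(f,c,*a).round(1),ray(f,c,*b).round(1))
f=np.load("f_scene.npz");p=f["R"]@j2w((-57,118,44))+f["t"];u=int(f["fx"]*p[0]/p[2]+f["cx"]);v=int(f["fy"]*p[1]/p[2]+f["cy"])
A=cv2.resize(f["color"][v-16:v+16,u-25:u+25,::-1],None,fx=12,fy=12,interpolation=cv2.INTER_CUBIC)
f=np.load("f_wrist.npz");B=cv2.resize(f["color"][144:194,140:200,::-1],None,fx=10,fy=10,interpolation=cv2.INTER_CUBIC)
print("scene origin",u-25,v-16)
cv2.imwrite("pics/c5.png",np.vstack([cv2.resize(B[:,:],(600,500))[:, :],]));cv2.imwrite("pics/a5.png",A)
E
```

```text
side [-53.9 113.   44. ] [-58.4 121.6  44. ]
wrist [-54.5 111.8  44. ] [-58.4 120.7  44. ]
scene origin 353 215
```

View pics/c5.png

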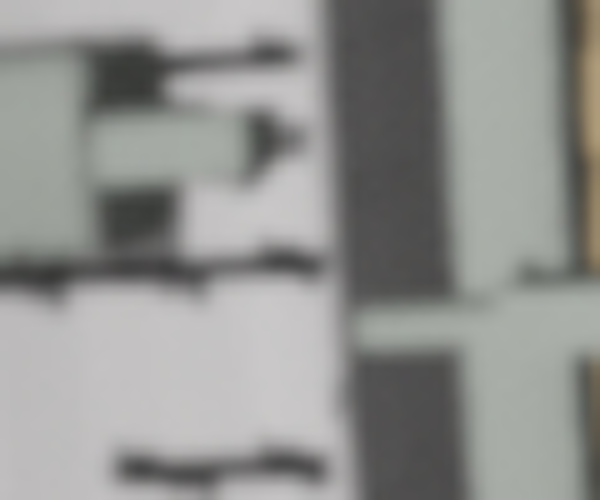

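The tips are about 9 mm apart in y, by both the side and wrist cameras. Moving 9 mm.

Emit:
{"method": "apply_moves", "body": {"targets": [[[0,0,0,3,0,0,0.2],[0,0,0,6,0,0,0.2],[0,0,0,9,0,0,0.2],[0,0,0,9,0,0,0.2],[0,0,0,9,0,0,0.2],[0,0,0,9,0,0,0.2]]]}}

```text
clock: 10.92
ee_pos: [577.2, 90.8, 62.8]
tool_rot: [0.001, 0.611, 0.792, -0.001]
contact_force: [-2.7, -4.2, 6.6]
opening: 31.3
grip_force: 40.7
```

Run:
```python
from h import *
st()
fs={}
for c in ["wrist","side"]:
    f=grab_frame(c);np.savez(f"g_{c}.npz",**{k:f[k] for k in f});fs[c]=f
B=cv2.resize(fs["wrist"]["color"][145:205,135:195,::-1],(400,400),interpolation=cv2.INTER_CUBIC)
A=cv2.resize(fs["side"]["color"][322:362,257:297,::-1],(400,400),interpolation=cv2.INTER_CUBIC)
cv2.imwrite("pics/c6.png",np.hstack([B,A]))
```

```text
t 10.92 jig [10.9 66.5 62.8] F [-2.7 -4.2  6.6] op 31.3 g 40.7 ax [[-0.254, 0.967, -0.003], [0.967, 0.254, 0.0], [0.001, -0.002, -1.0]]
```

View pics/c6.png

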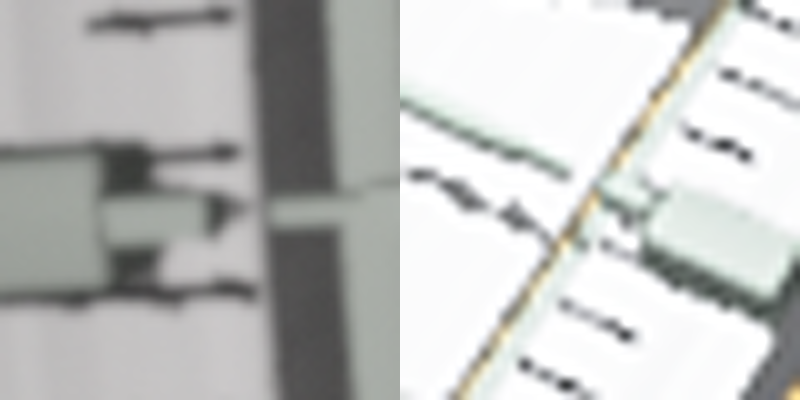

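The wrist half shows the clip tip at (242,210) and the pointer tip at (270,213). In the side half they are at (200,185) and (170,173).

Run:
```python
from h import *
for c,a,b in [("side",(257+17,322+17.2),(257+19.9,322+18.5)),("wrist",(135+270*.15,145+212.5*.15),(135+242*.15,145+210*.15))]:
    f=np.load(f"g_{c}.npz"); p,q=ray(f,c,*a),ray(f,c,*b);print(c,p.round(1),q.round(1),(q-p)[1].round(2))
```

```text
side [-54.2 121.8  44. ] [-58.5 121.7  44. ] -0.07
wrist [-55.3 120.9  44. ] [-57.4 121.1  44. ] 0.27
```

The two views put the gap at −0.1 and +0.3 mm, which is on the mark. The grip is 41 N at 31 mm, and the clamp still showed closed in the wrist view. Handing in.

Run:
```python
from h import *
places(["clamp_pad"],["scene"]); st(); print(sign_off())
```

```text
scene clamp_pad [(0.55, [476.6, 174.2, 47.2], [-65.1, 172.8, 47.2])]
t 11.12 jig [10.9 66.4 62.8] F [-2. -5.  7.] op 31.5 g 40.7 ax [[-0.254, 0.967, -0.003], [0.967, 0.254, 0.0], [0.001, -0.002, -1.0]]
the job is handed in; nothing more can be done
None
```

The job is handed in: the clamp is closed on the plate, and the gauge arm is drawn out and held, button pressed in, with its pointer within about 0.3 mm of the clip tip.

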